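# Close up the test kiln

## Task

The bench-top test kiln is loaded; close it up for the firing. Slide the flush fired-clay vent plate on the lid fully shut over the vent hole: it has no handle, so bring the fingertips down on it slowly, press and drag it along, but the clay is brittle and must never take more than 20 N. Also put the clay bung upright and fully home in the sight hole, and leave the cup, the kiln prop, the jar and the pot standing where they are.

Things in the scene. Friction and masses are not known exactly. Their poses are not given: they have to be found in the camera images.
- kiln: Square steel top-loading test kiln, 300 x 300 mm, fixed. Origin at its foot under its centre; the screw feet vary, so it stands 0 to 12 mm over the bench. Axes: +x to the hinge at the back, +y the way the vent plate closes, z up. The flat grey lid top is 245 mm above the origin. A lift handle sticks out 41 mm at the front (-x) below the lid top, a control box 51 mm at the -y side.
- vent_slide (a joint): Travel in m of the buff fired-clay vent plate, 57 (kiln x) x 143 (y) x 7 mm, top flush with its rails: 0 = open, 0.046 = shut at its end stop, growing along kiln +y. Stiff: needs about 5 N along the travel and stays where left; it does not give downwards. Friction against fingers 0.55 to 0.8. It cracks if over 20 N acts on it: touch it at 10 mm/s or slower.
- vent_hole (a point): Centre of the 36 mm vent hole, at lid-top height; axes as the kiln's. It lies on the plate's centre line. An aluminium frame spans x -48 to 48, y -171 to 36 mm from here, bedded on fibre gasket of varying thickness: frame and plate top stand 10 to 22 mm above the lid (unmeasured, feel for it). Plate's leading edge: y -23 mm when open, +23 shut. A hood 3 mm higher hides it beyond y -115 mm.
- sight_hole (a point): Centre of the mouth of the 34 mm round sight hole in the front of the lid, at lid-top height; the hole goes straight down 53 mm. Axes as the kiln's.
- bung: Loose buff clay bung, 100 to 175 g, 70 mm tall, starting upright on the lid. Origin at the centre of its lower end, z up. Lower 36 mm: tapered shank, 25 mm diameter at the tip and 30 mm at the top; above it a shoulder and a round grip of 40 mm diameter and 34 mm height. Fully home, the shoulder rests on the lid and the origin is 36 mm below the mouth of the hole.
- cup: Small terracotta cup on the back of the lid, 64 mm diameter, 45 mm tall, origin at its base. Leave alone.
- prop: Pale round tubular kiln prop on the back of the lid, 38 mm diameter, 50 mm tall, origin at its base. Leave alone.
- glaze_jar: White jar with a red cap on the bench, 66 mm diameter, 75 mm tall, origin at its base. Leave alone.
- round_pot: Round terracotta pot on the bench, 104 mm diameter and 104 mm tall, origin at its base. Leave alone.
Mind the look-alikes: they are no part of the job. Leave any black look-alike of the bung alone.

How it is judged:
By the outcome, as a careful person would: the job done as asked, in the order asked, and still so for the second after the job is handed in, with the robot touching nothing.
It also fails if it takes over 69 s, if anything falls off the work surface, if the arm or the gripper's body presses on something with over 40 N, if the wrist force passes 120 N, or if a joint passes its speed limit or range.

## Robot

A 6-joint arm with a two-finger parallel gripper is mounted at the origin on the work surface. World frame = base frame: x ahead of the robot, y to its left, z up, the work surface at z = 0. Lengths are in m, angles in rad, forces in N, time in s.
With the tool pointing down it reaches from about 0.425 to 1.125 m from the base axis. Payload 14.9 kg.
Tool frame: the origin (TCP) lies at the very end of the fingers, on their centre line; the grasp point (between the pads) lies 19 mm behind it; x points along the fingers, y is the direction in which the jaws open and shut, and the axes are right-handed (so a half turn about x gives the same grasp; the last joint's range is limited). The gripper opens to 91 mm and grips with 3 to 60 N. Pads are 32 mm wide; open, the fingers measure 118 mm over their backs; the gripper's body (76 mm by 178 mm) begins 60 mm behind the grasp point.
Start: joints at [1.162, 0.379, 1.734, -0, 1.028, -0.033], TCP at [0.257, 0.651, 0.214] pointing down, gripper open.
Joint ranges: [-2.77, 2.77], [-0.74, 2.19], [0, 2.66], [-1.06, 4.2], [0.31, 2.87], [-3.08, 3.08]. Speed limits (rad/s): [1.89, 1.89, 2.39, 3.14, 3.14, 3.14].

## Interface

Orientations are given as [roll, pitch, yaw] about the fixed x, y, z axes, in that order (R = Rz(yaw) Ry(pitch) Rx(roll)).
In Python, from plant import robot gives the robot as it stands. The module is installed in compiled form; this text tells all that it offers.
- The arm moves only by the tool apply_moves, never from a script. Its arguments are lists of equal length, an entry for each row: "dp": the shift along the tool's x, y, z scaled (see below), a list of three; "delta_rot": the turn, a rotation vector about the tool's x, y, z scaled (see below), a list of three; "jaw": the closure, from 0 (fully open) to 1 (shut). In form: {"dp": [[x, y, z], ...], "delta_rot": [[rx, ry, rz], ...], "jaw": [jaw, ...]}. A call has 1 to 20 rows; each row is the pose to reach, as a shift and turn from the pose measured when the call began, along the tool's axes at that moment, turning the shorter way round; what a row does not reach only later rows make up. The controller multiplies each number of a shift by 120 mm and each number of a turn by 2 pi rad. A row lasts 1/10 s, in which the tool goes at most 50 mm and 8.59 degrees, less where a joint would pass 70% of its speed; a pose out of reach is approached as far as the arm can. A call with a number of a shift or a turn outside -1 to 1 is refused whole. A call with a gripper value outside its range is refused whole. The fingers move at their own pace and stop on an object; "squeeze" is the grip in N (left out, the last holds). Time passes only in rows, so rows that repeat a pose let the fingers close. It gives the time, the measured TCP pose, the force and the opening at its end, in the units of the state.
- robot.read_state(): the state, without advancing time (a new reading comes with each control period).
- robot.grab_frame(name): name is "scene" or "top" or "wrist"; returns a dict with "img" (384x512x3 uint8, blue, green, red), "depth" (384x512 float32, m along the optical axis (not along the pixel's ray), 0 where there is no reading), "intrinsics" (3x3 intrinsics, pixels), "dist" ([k1, k2, p1, p2, k3] as OpenCV has them; the pictures are not rectified), "R" (3x3) and "t" (3): a world point X has camera coordinates R X + t. Camera axes: x right, y down, z forward; pixel columns grow to the right and rows downward; lengths in m; the calibration is good to about 2 mm. A picture is of the moment at which its call begins.
- robot.hand_in(): hands the job in, once; it reports no verdict.
The state is a dict: "time_s": time; "q": joint angles; "qvel": joint speeds; "tau": joint torques, N m; "tool_pos": TCP position; "tool_rot": TCP orientation; "ft_force": force on the tool from outside, world axes, zero at the start; "wrist_torque": the same for the moment, N m; "grip_width": finger opening in m.
Only numpy, scipy, OpenCV 4.12 (cv2) and the standard library are available. Lean on these libraries where they do the work, as an engineer would, in place of code of your own. Each camera call takes 0.05 s, during which the arm holds its last target.

## Working session

There is one attempt and no reset: what is moved stays moved. The work goes in short steps, Python scripts to look and compute and a tool call to move; the robot and the scene stay as the last step left them, time stands still between calls to the robot, and variables do not carry over. Pictures are saved under pics/ and viewed, and the job is handed in when it is done.

Besides the shell and the picture viewer there is one more tool, called after "Emit:" by a JSON object that holds its "name" and its "arguments", one argument or row to a line. apply_moves: Moves the arm, as the interface text tells. Its arguments: {"type":"object","properties":{"dp":{"type":"array","items":{"type":"array","items":{"type":"number"}}},"delta_rot":{"type":"array","items":{"type":"array","items":{"type":"number"}}},"jaw":{"type":"array","items":{"type":"number"}},"squeeze":{"type":"number"}},"required":["dp","delta_rot","jaw"]}

```bash
mkdir -p pics; ls
python3 - <<'E'
from plant import robot
import cv2,pickle
s=robot.read_state();print(s)
d={}
for n in("scene","top","wrist"):
    f=robot.grab_frame(n);d[n]=f;cv2.imwrite(f"pics/{n}0.png",f["img"]);print(n,f["intrinsics"].tolist(),f["dist"],f["R"].tolist(),f["t"],(f["depth"]>0).mean())
pickle.dump(d,open("f0.pkl","wb"))
E
```

```text
pics
{'time_s': 0.0, 'q': array([ 1.16171846e+00,  3.79398124e-01,  1.73475757e+00, -3.03386597e-05,
        1.02851760e+00, -3.33129490e-02]), 'qvel': array([ 0.00057105,  0.00020521,  0.00052609, -0.00157874,  0.00108831,
       -0.00140082]), 'tau': array([ 3.08383293e-03, -7.63729763e+01, -4.34374237e+01,  6.51552784e-02,
        4.23277554e-02, -1.62577844e-04]), 'tool_pos': array([0.25675492, 0.65079527, 0.21330706]), 'tool_rot': array([-1.58008243,  1.56971538, -1.95583167]), 'ft_force': array([-0.08925546,  0.21982972,  0.7984984 ]), 'wrist_torque': array([-0.0224775 , -0.00156746, -0.04239859]), 'grip_width': 0.0911037323270461}
scene [[420.3659044620193, 0.0, 250.29621961811353], [0.0, 420.3659044620193, 192.05813716369565], [0.0, 0.0, 1.0]] [-0.1377435  0.         0.         0.         0.       ] [[-0.998863978991946, -0.044992176478536344, -0.015698902130458093], [-0.025474648551357247, 0.7825938630720127, -0.6220111636966076], [0.040271500512922144, -0.6209046219329886, -0.7828509798861403]] [0.5464342  0.11819612 1.28309232] 0.9958750406901041
top [[415.6421295853011, 0.0, 252.91297799197005], [0.0, 415.6421295853011, 192.91943633937692], [0.0, 0.0, 1.0]] [-0.10300187  0.          0.          0.          0.        ] [[-0.025631145826233492, -0.9995686652055181, 0.01433624437894427], [-0.996884818298645, 0.02448702201064378, -0.07497362735474408], [0.07459023668894027, -0.016213244348639987, -0.997082457622427]] [-0.00828813  0.56727119  1.37504957] 0.996063232421875
wrist [[290.3150145944011, 0.0, 255.17359238799185], [0.0, 290.3150145944011, 190.59246308434828], [0.0, 0.0, 1.0]] [-0.05092623  0.          0.          0.          0.        ] [[0.3668355806070038, 0.9302857901859849, -7.33400422373108e-05], [0.8933732662233395, -0.35225803509836356, 0.27892379587637106], [0.2594530092293515, -0.10238469263849641, -0.9603132357284033]] [-0.69996584 -0.03055791  0.39139921] 0.9959818522135416
```

View pics/scene0.png

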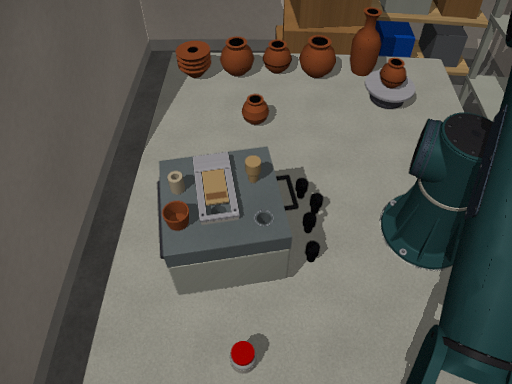

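View pics/top0.png

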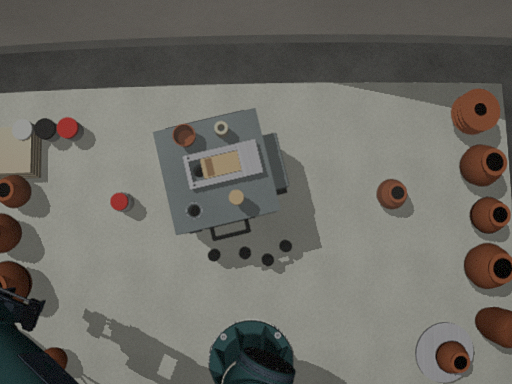

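View pics/wrist0.png

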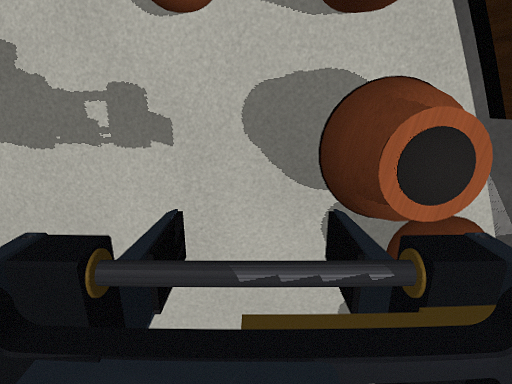

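```bash
cat > h.py <<'E'
import numpy as np,cv2
def cloud(f):
    K,D,R,t=f["intrinsics"],f["dist"],f["R"],f["t"]
    h,w=f["depth"].shape
    u,v=np.meshgrid(np.arange(w),np.arange(h))
    p=cv2.undistortPoints(np.stack([u,v],-1).reshape(-1,1,2).astype(float),K,D).reshape(h,w,2)
    z=f["depth"][...,None]
    c=np.concatenate([p*z,z],-1)
    return (c-t)@R
def ray(f,uv,z):
    K,D,R,t=f["intrinsics"],f["dist"],f["R"],f["t"]
    p=cv2.undistortPoints(np.array(uv,float).reshape(-1,1,2),K,D).reshape(-1,2)
    d=np.c_[p,np.ones(len(p))]@R; o=-R.T@t
    s=(np.asarray(z)-o[2])/d[:,2]
    return o+d*s[:,None]
def proj(f,X):
    return cv2.projectPoints(np.array(X,float).reshape(-1,1,3),cv2.Rodrigues(np.array(f["R"]))[0],np.array(f["t"]).reshape(3,1),f["intrinsics"],f["dist"])[0].reshape(-1,2)
E
python3 - <<'E'
import pickle,cv2,numpy as np
from h import *
d=pickle.load(open("f0.pkl","rb"))
f=d["top"];cv2.imwrite("pics/topz.png",cv2.resize(f["img"][95:275,140:310],None,fx=3.3,fy=3.3,interpolation=cv2.INTER_CUBIC))
f2=d["scene"];cv2.imwrite("pics/scenez.png",cv2.resize(f2["img"][140:300,150:330],None,fx=3.6,fy=3.6,interpolation=cv2.INTER_CUBIC))
for n in("top","scene"):
    P=cloud(d[n]);z=P[...,2]
    m=(P[...,0]>.35)&(P[...,0]<.95)&(abs(P[...,1])<.3)
    h,e=np.histogram(z[m&(z>.2)],bins=np.arange(.2,.36,.002));print(n,[(round(b,3),c) for b,c in zip(e,h) if c>15])
    print('bench',np.median(z[m&(z<.05)]))
E
```

```text
top [(np.float64(0.2), np.int64(23)), (np.float64(0.202), np.int64(53)), (np.float64(0.204), np.int64(45)), (np.float64(0.206), np.int64(37)), (np.float64(0.208), np.int64(18)), (np.float64(0.232), np.int64(19)), (np.float64(0.234), np.int64(42)), (np.float64(0.236), np.int64(61)), (np.float64(0.238), np.int64(65)), (np.float64(0.24), np.int64(56)), (np.float64(0.242), np.int64(23)), (np.float64(0.25), np.int64(114)), (np.float64(0.252), np.int64(605)), (np.float64(0.254), np.int64(1909)), (np.float64(0.256), np.int64(2805)), (np.float64(0.258), np.int64(1844)), (np.float64(0.26), np.int64(649)), (np.float64(0.262), np.int64(129)), (np.float64(0.264), np.int64(44)), (np.float64(0.27), np.int64(23)), (np.float64(0.272), np.int64(40)), (np.float64(0.274), np.int64(173)), (np.float64(0.276), np.int64(448)), (np.float64(0.278), np.int64(650)), (np.float64(0.28), np.int64(529)), (np.float64(0.282), np.int64(332)), (np.float64(0.284), np.int64(114)), (np.float64(0.286), np.int64(35)), (np.float64(0.294), np.int64(25)), (np.float64(0.296), np.int64(18)), (np.float64(0.298), np.int64(27)), (
[... 1709 characters left out ...]
4(678)), (np.float64(0.278), np.int64(779)), (np.float64(0.28), np.int64(467)), (np.float64(0.282), np.int64(233)), (np.float64(0.284), np.int64(77)), (np.float64(0.286), np.int64(34)), (np.float64(0.288), np.int64(36)), (np.float64(0.29), np.int64(24)), (np.float64(0.292), np.int64(46)), (np.float64(0.294), np.int64(48)), (np.float64(0.296), np.int64(46)), (np.float64(0.298), np.int64(52)), (np.float64(0.3), np.int64(80)), (np.float64(0.302), np.int64(70)), (np.float64(0.304), np.int64(62)), (np.float64(0.306), np.int64(58)), (np.float64(0.308), np.int64(16)), (np.float64(0.324), np.int64(46)), (np.float64(0.326), np.int64(80)), (np.float64(0.328), np.int64(25))]
bench 0.0005796713949349754
```

View pics/topz.png

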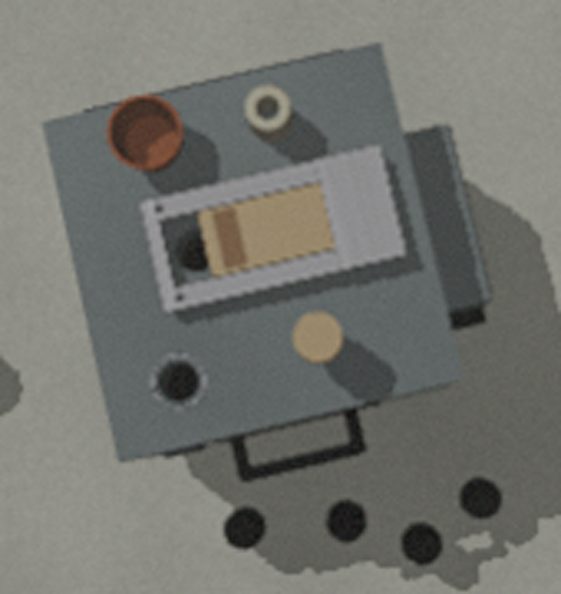

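View pics/scenez.png

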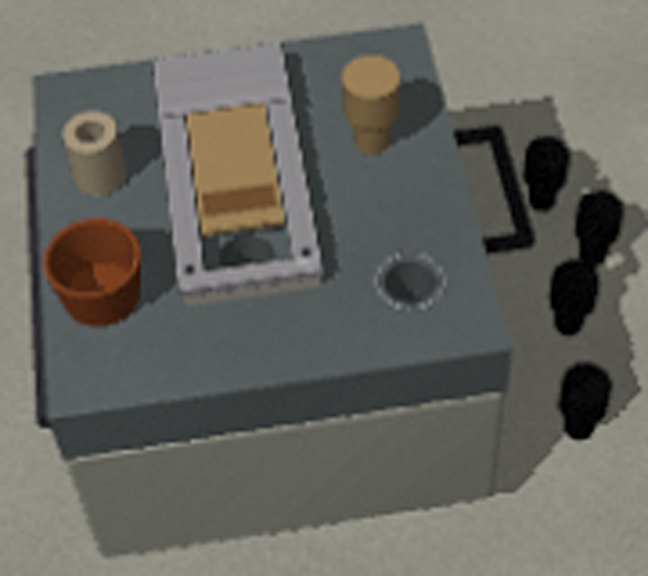

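Run:
```python
import pickle,cv2,numpy as np
from h import *
d=pickle.load(open("f0.pkl","rb"))
for n in("top","scene"):
    f=d[n];P=cloud(f);z=P[...,2];im=f["img"]
    m=((P[...,0]>.35)&(P[...,0]<.95)&(abs(P[...,1])<.3)).astype(np.uint8)
    def rect(mm,lab,zz=None):
        mm=cv2.morphologyEx((mm>0).astype(np.uint8),cv2.MORPH_OPEN,np.ones((3,3)))
        c=max(cv2.findContours(mm,cv2.RETR_EXTERNAL,cv2.CHAIN_APPROX_NONE)[0],key=cv2.contourArea).reshape(-1,2)
        w=ray(f,c,zz)[:,:2].astype(np.float32)
        r=cv2.minAreaRect(w);print(n,lab,np.round(r[0],4),np.round(r[1],4),round(r[2],2))
        return c
    lidz=np.median(z[(m>0)&(abs(z-.256)<.006)]); frz=np.median(z[(m>0)&(abs(z-.278)<.006)])
    print(n,lidz,frz)
    rect(m&(z>.247)&(z<.4),'lid',lidz)
    rect(m&(z>.267)&(z<.288)&(im.min(-1)>120),'frame',frz)
    hsv=cv2.cvtColor(im,cv2.COLOR_BGR2HSV)
    buff=(hsv[...,0]>8)&(hsv[...,0]<28)&(hsv[...,1]>70)&(m>0)
    rect(buff&(z>.262)&(z<.29)&(hsv[...,2]>80),'plate',frz)
    rect(buff&(z>.318),'bungtop',lidz+.07)
    b=buff&(z>.318); print('bung med',np.median(P[b],0))
    mm=m&(z<.245)&(hsv[...,2]<60)
    for nm,cond in(('black',(m>0)&(hsv[...,2]<45)),):
        nl,l,s,c=cv2.connectedComponentsWithStats(cond.astype(np.uint8))
        for i in range(1,nl):
            if s[i,4]>20: print(nm,s[i],np.round(ray(f,c[i],lidz),4), np.round(np.median(P[l==i],0),3))
    # tall things
    nl,l,s,c=cv2.connectedComponentsWithStats(((m>0)&(z>.29)&(z<.4)).astype(np.uint8))
    for i in range(1,nl):
        if s[i,4]>15: print('tall',s[i],np.round(np.median(P[l==i],0),3),z[l==i].max())
```

```text
top 0.2569680065323929 0.27935481134539497
top lid [0.6175 0.0851] [0.3015 0.2991] 12.38
top frame [0.6322 0.0558] [0.0927 0.1861] 12.53
top plate [0.629  0.0693] [0.0551 0.1012] 11.99
top bungtop [0.5357 0.027 ] [0.0314 0.0341] 88.64
bung med [0.53168639 0.02416539 0.32772163]
black [195 167   8  10  54] [[0.6115 0.1322 0.257 ]] [0.617 0.137 0.204]
black [277 188  10   6  42] [[ 0.5536 -0.0977  0.257 ]] [ 0.561 -0.107  0.147]
black [189 205  11  11  82] [[0.5047 0.1458 0.257 ]] [0.507 0.153 0.204]
black [210 219  40  22 174] [[0.4421 0.0459 0.257 ]] [0.439 0.044 0.239]
black [280 240  12  12 106] [[ 0.4005 -0.1045  0.257 ]] [ 0.39  -0.121  0.071]
black [240 247  11  12  99] [[0.3847 0.0086 0.257 ]] [0.373 0.009 0.071]
black [209 249  11  12 101] [[0.3805 0.0935 0.257 ]] [0.366 0.108 0.071]
black [262 254  11   5  43] [[ 0.3722 -0.0532  0.257 ]] [ 0.356 -0.062  0.071]
tall [215 121  13  15 124] [0.724 0.064 0.306] 0.3124731824365295
tall [172 124  24  23 155] [0.716 0.168 0.301] 0.3073620907390834
tall [228 189  16  16 186] [0.536 0.028 0.327] 0.3320120291965328
scene 0.2568776126273
[... 207 characters left out ...]
9 0.0431] 1.74
bung med [0.53435731 0.03245395 0.32634368]
black [276 175  22  35 222] [[0.4419 0.0673 0.2569]] [0.438 0.051 0.238]
black [295 178  13  21 197] [[0.4114 0.0501 0.2569]] [ 0.391 -0.11   0.066]
black [303 194  13  39 304] [[0.3927 0.139  0.2569]] [0.366 0.012 0.067]
black [211 207   9   7  30] [[0.6257 0.1327 0.2569]] [0.629 0.12  0.24 ]
black [257 215   8   8  32] [[0.5133 0.1531 0.2569]] [0.513 0.135 0.232]
black [305 241  14  21 222] [[0.3927 0.2356 0.2569]] [0.368 0.12  0.069]
tall [245 156  16  21 288] [0.534 0.04  0.325] 0.33018339109487976
tall [167 171  17  16 194] [0.726 0.072 0.304] 0.31098511312975274
tall [162 201  27  24 242] [0.71  0.167 0.3  ] 0.30599526609596905
```

Run:
```python
import pickle,cv2,numpy as np
from h import *
d=pickle.load(open("f0.pkl","rb"))
th=np.radians(12.25);ex=np.array([np.cos(th),np.sin(th)]);ey=np.array([-np.sin(th),np.cos(th)])
o=np.array([.6163,.0865])
def go(n,s,off,pts):
    for k,(p,z) in pts.items():
        uv=(np.array(p,float)+.5)/s-.5+off
        w=ray(d[n],uv,z)[:,:2]; print(n,k,[np.round([(q-o)@ex,(q-o)@ey],4).tolist() for q in w],np.round(w.mean(0),4))
go("top",3.3,[140,95],dict(front=([(141,203),(166,311)],.279),hoodback=([(380,146),(406,256)],.282),plate=([(199,211),(213,276)],.279),hoodedge=([(322,184),(337,250)],.279),hole=([(179,381)],.257),bung=([(317,337)],.327),lid=([(44,123),(380,43),(458,380),(121,461)],.257)))
go("scene",3.6,[150,140],dict(front=([(181,292),(324,272)],.279),hoodback=([(156,60),(279,43)],.282),plate=([(203,234),(284,224)],.279),hoodedge=([(187,110),(268,104)],.279),hole=([(411,280)],.257),bung=([(371,79)],.327),lid=([(34,75),(424,24),(510,350),(53,418)],.257)))
```

```text
top front [[0.0554, 0.0772], [-0.0379, 0.0772]] [0.6085 0.1638]
top hoodback [[0.0546, -0.1283], [-0.0406, -0.1273]] [ 0.6503 -0.0369]
top plate [[0.0373, 0.0315], [-0.0187, 0.0325]] [0.6186 0.1198]
top hoodedge [[0.0352, -0.0737], [-0.0218, -0.0728]] [0.6384 0.0163]
top hole [[-0.0956, 0.0824]] [0.5053 0.1468]
top bung [[-0.0919, -0.0402]] [0.535  0.0278]
top lid [[0.1476, 0.1457], [0.1474, -0.1515], [-0.1505, -0.1465], [-0.1497, 0.1454]] [0.6154 0.0845]
scene front [[0.0549, 0.0814], [-0.0391, 0.0822]] [0.6066 0.1681]
scene hoodback [[0.0535, -0.1256], [-0.0377, -0.1259]] [ 0.6507 -0.0347]
scene plate [[0.0358, 0.0371], [-0.0187, 0.0385]] [0.6166 0.1252]
scene hoodedge [[0.0357, -0.0752], [-0.0221, -0.0702]] [0.6384 0.0169]
scene hole [[-0.0969, 0.0836]] [0.5038 0.1476]
scene bung [[-0.0916, -0.0371]] [0.5346 0.0308]
scene lid [[0.1472, -0.1517], [-0.1517, -0.1497], [-0.1495, 0.1493], [0.1455, 0.1482]] [0.6144 0.0851]
```

```bash
cat >> h.py <<'E'
from scipy.spatial.transform import Rotation as Rt
th=np.radians(12.25);ex=np.array([np.cos(th),np.sin(th),0]);ey=np.array([-np.sin(th),np.cos(th),0])
KO=np.array([.6163,.0865,0])
def k2w(x,y,z): return KO+x*ex+y*ey+np.array([0,0,z])
def w2k(p): v=np.array(p)-KO; return np.array([v@ex,v@ey,p[2]])
def plan(s,pos,jawdir):
    R=Rt.from_euler('xyz',s["tool_rot"]).as_matrix(); p=s["tool_pos"]
    X=np.array([0,0,-1.]);
    out=[]
    for sg in(1,-1):
        Y=sg*jawdir;T=np.c_[X,Y,np.cross(X,Y)]
        rv=Rt.from_matrix(R.T@T).as_rotvec(); out.append(rv/(2*np.pi))
    dp=R.T@(np.array(pos)-p)/.12
    return np.round(dp,4),[np.round(o,4) for o in out]
E
python3 - <<'E'
from plant import robot
from h import *
s=robot.read_state();R=Rt.from_euler('xyz',s["tool_rot"]).as_matrix();print(R.round(3))
print(k2w(.008,-.025,.30));print(plan(s,k2w(.008,-.025,.34),ey))
E
```

```text
[[-0.     0.367  0.93 ]
 [-0.001  0.93  -0.367]
 [-1.    -0.001 -0.   ]]
[0.62942229 0.06376664 0.3       ]
(array([-1.0518, -3.4123,  4.6842]), [array([-0.0938, -0.    ,  0.0001]), array([4.062e-01, 2.000e-04, 1.000e-04])])
```

Emit:
{"name": "apply_moves", "arguments": {
  "dp": [
    [-1, -0.3, 0.4],
    [-1, -0.6, 0.8],
    [-1, -0.68, 0.94],
    [-1, -0.68, 0.94]
  ],
  "delta_rot": [
    [0, 0, 0],
    [0, 0, 0],
    [0, 0, 0],
    [0, 0, 0]
  ],
  "jaw": [1, 1, 1, 1],
  "squeeze": 30
}}

```text
time_s: 0.55
tool_pos: [0.3326, 0.5322, 0.3351]
tool_rot: [0.214, 1.57, -0.162]
ft_force: [1.4, 1.0, -0.3]
grip_width: 0.0619
```

Emit:
{"name": "apply_moves", "arguments": {
  "dp": [
    [-0.1, -0.3, 0.4],
    [-0.22, -0.6, 0.8],
    [-0.22, -0.68, 0.94],
    [-0.22, -0.68, 0.94]
  ],
  "delta_rot": [
    [0, 0, 0],
    [0, 0, 0],
    [0, 0, 0],
    [0, 0, 0]
  ],
  "jaw": [1, 1, 1, 1]
}}

```text
time_s: 0.95
tool_pos: [0.4099, 0.4118, 0.3626]
tool_rot: [0.594, 1.569, 0.214]
ft_force: [0.4, -0.6, 0.1]
grip_width: 0.0302
```

Emit:
{"name": "apply_moves", "arguments": {
  "dp": [
    [0, -0.3, 0.4],
    [0, -0.6, 0.8],
    [0, -0.68, 0.94],
    [0, -0.68, 0.94]
  ],
  "delta_rot": [
    [0, 0, 0],
    [0, 0, 0],
    [0, 0, 0],
    [0, 0, 0]
  ],
  "jaw": [1, 1, 1, 1]
}}

```text
time_s: 1.35
tool_pos: [0.4862, 0.2913, 0.3624]
tool_rot: [0.252, 1.569, -0.131]
ft_force: [0.3, 0.3, -0.2]
grip_width: 0.0008
```

Emit:
{"name": "apply_moves", "arguments": {
  "dp": [
    [0, -0.3, 0.4],
    [0, -0.6, 0.8],
    [0, -0.68, 0.94],
    [0, -0.68, 0.94]
  ],
  "delta_rot": [
    [-0.023, 0, 0],
    [-0.046, 0, 0],
    [-0.07, 0, 0],
    [-0.0938, 0, 0]
  ],
  "jaw": [1, 1, 1, 1]
}}

```text
time_s: 1.75
tool_pos: [0.562, 0.171, 0.3622]
tool_rot: [-0.622, 1.569, -0.429]
ft_force: [-0.5, -0.2, -0.7]
grip_width: 0.0001
```

Run:
```python
from plant import robot
from h import *
s=robot.read_state();print(s["q"],s["qvel"]);print(plan(s,k2w(.008,-.025,.305),ey),w2k(s["tool_pos"]))
f=robot.grab_frame("wrist");cv2.imwrite("pics/w1.png",f["img"])
```

```text
[ 2.56228074e-01  5.39042591e-02  1.85090833e+00 -1.30563252e-03
  1.23527259e+00 -1.50732054e+00] [ 0.02758522 -0.00633179  0.01208785  0.01524889  0.00526194 -1.46172039]
(array([ 0.4788, -0.9842,  0.3787]), [array([-0.0033,  0.0002,  0.0002]), array([ 4.967e-01,  3.000e-04, -4.000e-04])]) [-0.03509012  0.09408016  0.36224397]
```

View pics/w1.png

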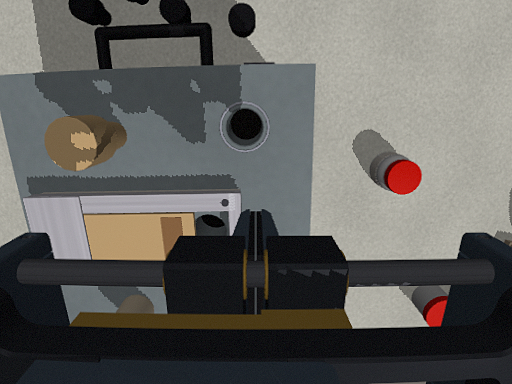

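Emit:
{"name": "apply_moves", "arguments": {
  "dp": [
    [0, -0.4, 0.15],
    [0.1, -0.8, 0.32],
    [0.3, -0.984, 0.379],
    [0.42, -0.984, 0.379],
    [0.479, -0.984, 0.379],
    [0.479, -0.984, 0.379]
  ],
  "delta_rot": [
    [-0.0033, 0, 0],
    [-0.0033, 0, 0],
    [-0.0033, 0, 0],
    [-0.0033, 0, 0],
    [-0.0033, 0, 0],
    [-0.0033, 0, 0]
  ],
  "jaw": [1, 1, 1, 1, 1, 1]
}}

```text
time_s: 2.4
tool_pos: [0.6288, 0.0672, 0.3039]
tool_rot: [-2.72, 1.57, -2.496]
ft_force: [0.6, 0.4, 0.0]
grip_width: 0.0006
```

Run:
```python
from plant import robot
from h import *
import time
f=robot.grab_frame("wrist");cv2.imwrite("pics/w2.png",f["img"])
f=robot.grab_frame("top");cv2.imwrite("pics/t2.png",cv2.resize(f["img"][95:275,140:310],None,fx=3.3,fy=3.3,interpolation=cv2.INTER_CUBIC))
s=robot.read_state();print(w2k(s["tool_pos"]),s["tool_rot"],s["ft_force"],s["tool_pos"],plan(s,k2w(.008,-.025,.305),ey))
```

```text
[ 0.0088426  -0.02177316  0.30563057] [-0.35624937  1.56873039 -0.13138281] [-1.27050914  0.21828367  0.01716765] [0.62956104 0.06709879 0.30563057] (array([ 0.0053, -0.0268, -0.0073]), [array([0.0018, 0.0003, 0.0001]), array([-4.982e-01, -2.000e-04,  5.000e-04])])
```

View pics/t2.png

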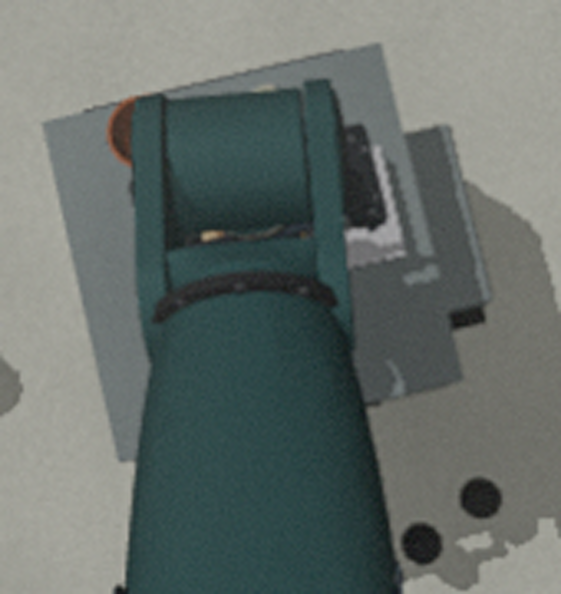

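Emit:
{"name": "apply_moves", "arguments": {
  "dp": [
    [0.04, 0, 0],
    [0.08, 0, 0],
    [0.12, 0, 0],
    [0.14, 0, 0],
    [0.14, 0, 0],
    [0.14, 0, 0]
  ],
  "delta_rot": [
    [0, 0, 0],
    [0, 0, 0],
    [0, 0, 0],
    [0, 0, 0],
    [0, 0, 0],
    [0, 0, 0]
  ],
  "jaw": [1, 1, 1, 1, 1, 1]
}}

```text
time_s: 3.1
tool_pos: [0.6296, 0.067, 0.2888]
tool_rot: [-0.372, 1.569, -0.147]
ft_force: [-0.1, 0.4, 0.5]
grip_width: 0.0002
```

Run:
```python
from plant import robot
from h import *
for i in range(6):
    s=robot.read_state();print(w2k(s["tool_pos"]).round(4),s["ft_force"].round(2),s["time_s"]);robot.grab_frame("wrist")
```

```text
[ 0.0089 -0.0219  0.2888] [-0.13  0.36  0.51] 3.1
[ 0.009  -0.0219  0.289 ] [-0.02  0.8   0.62] 3.15
[ 0.009  -0.0219  0.289 ] [ 0.68  0.5  -0.29] 3.2
[ 0.009  -0.0219  0.289 ] [ 0.21 -0.16 -0.68] 3.25
[ 0.009  -0.0219  0.289 ] [-0.32  0.23  0.07] 3.3
[ 0.0089 -0.0218  0.289 ] [-0.78 -0.29 -0.73] 3.35
```

Emit:
{"name": "apply_moves", "arguments": {
  "dp": [
    [0.008, 0, 0],
    [0.016, 0, 0],
    [0.024, 0, 0],
    [0.032, 0, 0],
    [0.04, 0, 0],
    [0.046, 0, 0]
  ],
  "delta_rot": [
    [0, 0, 0],
    [0, 0, 0],
    [0, 0, 0],
    [0, 0, 0],
    [0, 0, 0],
    [0, 0, 0]
  ],
  "jaw": [1, 1, 1, 1, 1, 1]
}}

```text
time_s: 4.0
tool_pos: [0.6297, 0.0671, 0.2833]
tool_rot: [-0.369, 1.569, -0.144]
ft_force: [0.4, 0.5, 0.1]
grip_width: 0.0006
```

Emit:
{"name": "apply_moves", "arguments": {
  "dp": [
    [0.004, 0, 0],
    [0.008, 0, 0],
    [0.012, 0, 0]
  ],
  "delta_rot": [
    [0, 0, 0],
    [0, 0, 0],
    [0, 0, 0]
  ],
  "jaw": [1, 1, 1]
}}

```text
time_s: 4.3
tool_pos: [0.6296, 0.0671, 0.2818]
tool_rot: [-0.361, 1.569, -0.137]
ft_force: [-1.1, 0.5, 0.5]
grip_width: 0.0002
```

Emit:
{"name": "apply_moves", "arguments": {
  "dp": [
    [0.004, 0, 0],
    [0.008, 0, 0],
    [0.008, 0, 0]
  ],
  "delta_rot": [
    [0, 0, 0],
    [0, 0, 0],
    [0, 0, 0]
  ],
  "jaw": [1, 1, 1]
}}

```text
time_s: 4.6
tool_pos: [0.6296, 0.0671, 0.2808]
tool_rot: [-0.356, 1.569, -0.131]
ft_force: [-0.2, 0.8, 0.0]
grip_width: 0.0005
```

Emit:
{"name": "apply_moves", "arguments": {
  "dp": [
    [0.004, 0, 0],
    [0.006, 0, 0],
    [0.006, 0, 0]
  ],
  "delta_rot": [
    [0, 0, 0],
    [0, 0, 0],
    [0, 0, 0]
  ],
  "jaw": [1, 1, 1]
}}

```text
time_s: 4.9
tool_pos: [0.6296, 0.067, 0.28]
tool_rot: [-0.378, 1.569, -0.153]
ft_force: [-0.2, 0.4, 0.1]
grip_width: 0.0004
```

Emit:
{"name": "apply_moves", "arguments": {
  "dp": [
    [0.003, 0, 0],
    [0.005, 0, 0],
    [0.005, 0, 0]
  ],
  "delta_rot": [
    [0, 0, 0],
    [0, 0, 0],
    [0, 0, 0]
  ],
  "jaw": [1, 1, 1]
}}

```text
time_s: 5.2
tool_pos: [0.6296, 0.0671, 0.2794]
tool_rot: [-0.375, 1.569, -0.15]
ft_force: [0.2, 0.5, -0.4]
grip_width: 0.0001
```

Emit:
{"name": "apply_moves", "arguments": {
  "dp": [
    [0.003, 0, 0],
    [0.005, 0, 0],
    [0.005, 0, 0]
  ],
  "delta_rot": [
    [0, 0, 0],
    [0, 0, 0],
    [0, 0, 0]
  ],
  "jaw": [1, 1, 1]
}}

```text
time_s: 5.5
tool_pos: [0.6296, 0.0671, 0.2788]
tool_rot: [-0.376, 1.569, -0.151]
ft_force: [-0.1, -0.4, -0.1]
grip_width: 0.0006
```

Emit:
{"name": "apply_moves", "arguments": {
  "dp": [
    [0.003, 0, 0],
    [0.005, 0, 0],
    [0.005, 0, 0]
  ],
  "delta_rot": [
    [0, 0, 0],
    [0, 0, 0],
    [0, 0, 0]
  ],
  "jaw": [1, 1, 1]
}}

```text
time_s: 5.8
tool_pos: [0.6296, 0.067, 0.2784]
tool_rot: [-0.373, 1.569, -0.148]
ft_force: [-1.7, -0.1, 4.7]
grip_width: 0.0007
```

```bash
cat > ft.py <<'E'
from plant import robot
from h import *
F=[]
for i in range(5):
    s=robot.read_state();F.append(s["ft_force"]);robot.grab_frame("wrist")
F=np.mean(F,0)
print(w2k(s["tool_pos"]).round(5),'Fk',(F@ex).round(2),(F@ey).round(2),F[2].round(2),s["time_s"],plan(s,s["tool_pos"],ey)[1][0])
E
python3 ft.py
```

```text
[ 0.00892 -0.02184  0.27841] Fk -1.96 0.03 5.22 6.0 [0.0018 0.0003 0.0001]
```

Emit:
{"name": "apply_moves", "arguments": {
  "dp": [
    [0.002, 0, 0],
    [0.003, 0, 0],
    [0.003, 0, 0]
  ],
  "delta_rot": [
    [0, 0, 0],
    [0, 0, 0],
    [0, 0, 0]
  ],
  "jaw": [1, 1, 1]
}}

```text
time_s: 6.35
tool_pos: [0.6296, 0.0671, 0.2784]
tool_rot: [-0.357, 1.569, -0.133]
ft_force: [-3.1, -0.4, 7.4]
grip_width: -0.0
```

```bash
python3 ft.py
```

```text
[ 0.00893 -0.02182  0.27838] Fk -2.89 0.72 7.23 6.55 [0.0018 0.0003 0.0001]
```

Emit:
{"name": "apply_moves", "arguments": {
  "dp": [
    [0.0035, 0, 0.001],
    [0.0045, 0, 0.0015],
    [0.0045, 0.005, 0.0015],
    [0.0045, 0.01, 0.0015],
    [0.0045, 0.015, 0.0015],
    [0.0045, 0.02, 0.0015]
  ],
  "delta_rot": [
    [0, 0, 0],
    [0, 0, 0],
    [0, 0, 0],
    [0, 0, 0],
    [0, 0, 0],
    [0, 0, 0]
  ],
  "jaw": [1, 1, 1, 1, 1, 1]
}}

```text
time_s: 7.2
tool_pos: [0.6298, 0.0691, 0.2784]
tool_rot: [-0.486, 1.567, -0.262]
ft_force: [0.6, -2.6, 6.3]
grip_width: 0.0004
```

```bash
python3 ft.py
```

```text
[ 0.00951 -0.01984  0.27842] Fk -0.14 -2.62 6.03 7.4 [0.0018 0.0005 0.0003]
```

Emit:
{"name": "apply_moves", "arguments": {
  "dp": [
    [0.0045, 0, 0.001],
    [0.0055, 0, 0.0015],
    [0.0065, 0, 0.0015],
    [0.0065, 0, 0.0015]
  ],
  "delta_rot": [
    [0, 0, 0],
    [0, 0, 0],
    [0, 0, 0],
    [0, 0, 0]
  ],
  "jaw": [1, 1, 1, 1]
}}

```text
time_s: 7.85
tool_pos: [0.6299, 0.0691, 0.2784]
tool_rot: [-0.491, 1.567, -0.266]
ft_force: [-5.3, -0.3, 11.4]
grip_width: 0.0004
```

```bash
python3 ft.py
```

```text
[ 0.0096  -0.01984  0.27835] Fk -5.82 0.67 11.3 8.05 [0.0018 0.0005 0.0003]
```

Emit:
{"name": "apply_moves", "arguments": {
  "dp": [
    [0.0055, 0, -0.002],
    [0.0065, 0, -0.003],
    [0.0065, 0.006, -0.003],
    [0.0065, 0.012, -0.003],
    [0.0065, 0.018, -0.003],
    [0.0065, 0.024, -0.003]
  ],
  "delta_rot": [
    [0, 0, 0],
    [0, 0, 0],
    [0, 0, 0],
    [0, 0, 0],
    [0, 0, 0],
    [0, 0, 0]
  ],
  "jaw": [1, 1, 1, 1, 1, 1]
}}

```text
time_s: 8.7
tool_pos: [0.6296, 0.0714, 0.2784]
tool_rot: [-0.543, 1.565, -0.318]
ft_force: [1.6, -4.9, 7.2]
grip_width: 0.0007
```

```bash
python3 - <<'E'
from plant import robot
from h import *
s=robot.read_state();F=s["ft_force"];print(F@ex,F@ey,F[2])
f=robot.grab_frame("wrist");cv2.imwrite("pics/w3.png",f["img"])
E
python3 ft.py
```

```text
0.494674566404689 -5.088053536451033 7.24774925832075
[ 0.00984 -0.01752  0.2784 ] Fk -0.04 -3.55 7.49 8.95 [0.0018 0.0008 0.0004]
```

View pics/w3.png

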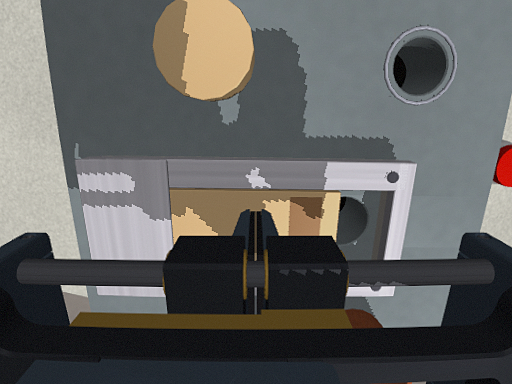

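View pics/w2.png

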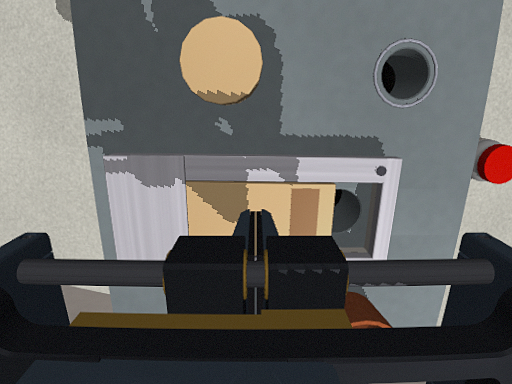

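```bash
cat > edge.py <<'E'
from plant import robot
from h import *
import sys
f=robot.grab_frame("wrist");g=cv2.cvtColor(f["img"],cv2.COLOR_BGR2HSV)
# sample line along kiln y at kiln x=-0.012, z=.2784
ys=np.arange(-.06,.085,.0005)
X=[k2w(float(sys.argv[1]) if len(sys.argv)>1 else -.012,y,.2784) for y in ys]
uv=proj(f,X)
im=cv2.GaussianBlur(f["img"],(3,3),0).astype(np.float32)
v=np.array([cv2.remap(im,np.float32([[u]]),np.float32([[w]]),cv2.INTER_LINEAR)[0,0] for u,w in uv])
sat=v[:,2]-v[:,0]; br=v.mean(1)
for y,u,a,b in list(zip(ys,uv,sat,br))[::2]:
    if y>0: print(round(y,4),u.round(0).astype(int).tolist(),int(a),int(b),end='; ')
E
python3 edge.py -.012
```

```text
0.0 [282, 203] 78 184; 0.001 [284, 203] 79 185; 0.002 [286, 203] 78 185; 0.003 [287, 204] 77 185; 0.004 [289, 204] 74 161; 0.005 [290, 204] 74 123; 0.006 [292, 204] 76 124; 0.007 [294, 204] 71 115; 0.008 [295, 204] 65 102; 0.009 [297, 204] 60 93; 0.01 [298, 204] 52 77; 0.011 [300, 204] 49 70; 0.012 [302, 204] 49 71; 0.013 [303, 204] 49 72; 0.014 [305, 204] 49 72; 0.015 [306, 204] 49 71; 0.016 [308, 204] 49 72; 0.017 [310, 204] 49 72; 0.018 [311, 204] 49 72; 0.019 [313, 204] 49 72; 0.02 [314, 204] 49 72; 0.021 [316, 204] 50 72; 0.022 [318, 204] 50 71; 0.023 [319, 204] 49 70; 0.024 [321, 204] 52 88; 0.025 [322, 204] 65 153; 0.026 [324, 204] 74 187; 0.027 [326, 204] 74 187; 0.028 [327, 204] 73 187; 0.029 [329, 204] 73 187; 0.03 [330, 204] 72 187; 0.031 [332, 204] 72 187; 0.032 [334, 204] 72 187; 0.033 [335, 204] 73 187; 0.034 [337, 204] 74 191; 0.035 [338, 204] 63 147; 0.036 [340, 204] 15 32; 0.037 [342, 204] 1 3; 0.038 [343, 204] 0 11; 0.039 [345, 204] -3 36; 0.04 [346, 204] -4 45; 0.041 [348, 204] -4 42; 0.042 [350, 204] -4 41; 0.043 [351, 204] -3 40; 0.044 [353, 204] -4 39; 0.045 [35
[... 287 characters left out ...]
3, 204] -7 80; 0.058 [375, 204] -8 79; 0.059 [376, 204] -8 80; 0.06 [378, 204] -5 78; 0.061 [379, 204] 3 73; 0.062 [381, 204] 6 71; 0.063 [383, 204] 5 71; 0.064 [384, 205] 4 69; 0.065 [386, 205] 0 64; 0.066 [387, 205] -1 63; 0.067 [389, 205] -1 63; 0.068 [390, 205] -2 71; 0.069 [392, 205] -3 133; 0.07 [393, 205] -5 200; 0.071 [395, 205] -5 214; 0.072 [397, 205] -4 216; 0.073 [398, 205] -4 212; 0.074 [400, 205] -4 207; 0.075 [401, 205] -5 206; 0.076 [403, 205] -4 209; 0.077 [404, 205] -5 208; 0.078 [406, 205] -5 203; 0.079 [407, 205] -6 203; 0.08 [409, 205] -6 184; 0.081 [410, 205] -10 142; 0.082 [412, 205] -11 132; 0.083 [413, 205] -12 133; 0.084 [415, 205] -12 134; 0.085 [417, 205] -12 133;
```

Emit:
{"name": "apply_moves", "arguments": {
  "dp": [
    [0.0055, 0, -0.002],
    [0.0065, 0.002, -0.003],
    [0.007, 0.008, -0.003],
    [0.0075, 0.014, -0.003],
    [0.0085, 0.02, -0.003],
    [0.0085, 0.026, -0.003],
    [0.0085, 0.032, -0.003]
  ],
  "delta_rot": [
    [0, 0, 0],
    [0, 0, 0],
    [0, 0, 0],
    [0, 0, 0],
    [0, 0, 0],
    [0, 0, 0],
    [0, 0, 0]
  ],
  "jaw": [1, 1, 1, 1, 1, 1, 1]
}}

```text
time_s: 9.75
tool_pos: [0.629, 0.0745, 0.2784]
tool_rot: [-0.602, 1.564, -0.377]
ft_force: [-1.1, -6.4, 10.7]
grip_width: 0.0007
```

```bash
cat > edge2.py <<'E'
from plant import robot
from h import *
s=robot.read_state();F=s["ft_force"];print('F now',F@ex,F@ey,F[2])
f=robot.grab_frame("wrist")
im=cv2.GaussianBlur(f["img"],(3,3),0).astype(np.float32)
for x in(-.012,-.008):
    ys=np.arange(.02,.09,.00025)
    uv=np.float32(proj(f,[k2w(x,y,.2784) for y in ys]))
    v=cv2.remap(im,uv[:,:1],uv[:,1:],cv2.INTER_LINEAR)[:,0]
    sat=v[:,2]-v[:,0];br=v.mean(1)
    e=ys[np.where(sat>28)[0].max()]
    o=ys[np.where(br>170)[0].max()]; i=ys[np.where((br>140)&(ys>e+.001))[0].min()]
    print('plate edge',round(e,4),'frame in/out',round(i,4),round(o,4),'rel hole',round(e-o+.036,4))
E
python3 edge2.py; python3 ft.py
```

```text
F now -2.419953807550974 -6.039424480291106 10.738561335889122
plate edge 0.0388 frame in/out 0.0693 0.0803 rel hole -0.0055
plate edge 0.0388 frame in/out 0.0693 0.0803 rel hole -0.0055
[ 0.00991 -0.01431  0.27836] Fk -2.51 -4.93 10.61 10.0 [0.0018 0.001  0.0006]
```

Emit:
{"name": "apply_moves", "arguments": {
  "dp": [
    [0.0055, 0, -0.002],
    [0.0065, 0.002, -0.003],
    [0.007, 0.008, -0.003],
    [0.0075, 0.014, -0.003],
    [0.0085, 0.02, -0.003],
    [0.0085, 0.028, -0.003],
    [0.0085, 0.036, -0.003],
    [0.0085, 0.044, -0.003],
    [0.0085, 0.052, -0.003],
    [0.0085, 0.06, -0.003],
    [0.0085, 0.068, -0.003],
    [0.0085, 0.076, -0.003]
  ],
  "delta_rot": [
    [0, 0, 0],
    [0, 0, 0],
    [0, 0, 0],
    [0, 0, 0],
    [0, 0, 0],
    [0, 0, 0],
    [0, 0, 0],
    [0, 0, 0],
    [0, 0, 0],
    [0, 0, 0],
    [0, 0, 0],
    [0, 0, 0]
  ],
  "jaw": [1, 1, 1, 1, 1, 1, 1, 1, 1, 1, 1, 1]
}}

```text
time_s: 11.25
tool_pos: [0.6272, 0.0828, 0.2784]
tool_rot: [-0.633, 1.562, -0.408]
ft_force: [-1.3, -4.7, 11.2]
grip_width: 0.0002
```

```bash
python3 edge2.py; python3 ft.py
```

```text
F now -2.309857916058134 -4.2948608328829225 11.247850201225384
plate edge 0.0473 frame in/out 0.0693 0.0803 rel hole 0.003
plate edge 0.0473 frame in/out 0.0693 0.0803 rel hole 0.003
[ 0.00991 -0.0058   0.27837] Fk -3.15 -3.81 11.34 11.5 [0.0018 0.0012 0.0008]
```

Emit:
{"name": "apply_moves", "arguments": {
  "dp": [
    [0.0055, 0, -0.002],
    [0.0065, 0.002, -0.003],
    [0.007, 0.008, -0.003],
    [0.0075, 0.014, -0.003],
    [0.0085, 0.02, -0.003],
    [0.0085, 0.028, -0.003],
    [0.0085, 0.036, -0.003],
    [0.0085, 0.044, -0.003],
    [0.0085, 0.052, -0.003],
    [0.0085, 0.06, -0.003],
    [0.0085, 0.068, -0.003],
    [0.0085, 0.076, -0.003],
    [0.0085, 0.084, -0.003],
    [0.0085, 0.092, -0.003],
    [0.0085, 0.1, -0.003]
  ],
  "delta_rot": [
    [0, 0, 0],
    [0, 0, 0],
    [0, 0, 0],
    [0, 0, 0],
    [0, 0, 0],
    [0, 0, 0],
    [0, 0, 0],
    [0, 0, 0],
    [0, 0, 0],
    [0, 0, 0],
    [0, 0, 0],
    [0, 0, 0],
    [0, 0, 0],
    [0, 0, 0],
    [0, 0, 0]
  ],
  "jaw": [1, 1, 1, 1, 1, 1, 1, 1, 1, 1, 1, 1, 1, 1, 1]
}}

```text
time_s: 13.05
tool_pos: [0.6249, 0.094, 0.2784]
tool_rot: [-0.639, 1.56, -0.414]
ft_force: [-2.2, -6.2, 11.3]
grip_width: 0.0003
```

```bash
python3 edge2.py; python3 ft.py
```

```text
F now -3.4973184162850126 -5.568164191840857 11.348987948801083
plate edge 0.0585 frame in/out 0.0693 0.0803 rel hole 0.0142
plate edge 0.0585 frame in/out 0.0693 0.0803 rel hole 0.0142
[0.00998 0.00564 0.27844] Fk -2.87 -4.25 11.19 13.3 [0.0018 0.0014 0.001 ]
```

Emit:
{"name": "apply_moves", "arguments": {
  "dp": [
    [0.0055, 0, -0.002],
    [0.0065, 0.002, -0.003],
    [0.007, 0.008, -0.003],
    [0.0075, 0.014, -0.003],
    [0.0085, 0.02, -0.003],
    [0.0085, 0.028, -0.003],
    [0.0085, 0.036, -0.003],
    [0.0085, 0.044, -0.003],
    [0.0085, 0.05, -0.003],
    [0.0085, 0.056, -0.003]
  ],
  "delta_rot": [
    [0, 0, 0],
    [0, 0, 0],
    [0, 0, 0],
    [0, 0, 0],
    [0, 0, 0],
    [0, 0, 0],
    [0, 0, 0],
    [0, 0, 0],
    [0, 0, 0],
    [0, 0, 0]
  ],
  "jaw": [1, 1, 1, 1, 1, 1, 1, 1, 1, 1]
}}

```text
time_s: 14.35
tool_pos: [0.6236, 0.1, 0.2784]
tool_rot: [-0.649, 1.558, -0.424]
ft_force: [-1.8, -5.5, 11.4]
grip_width: 0.0008
```

```bash
python3 edge2.py; python3 ft.py
```

```text
F now -2.936335898028669 -4.974320105131743 11.419461994558814
plate edge 0.0648 frame in/out 0.0693 0.0803 rel hole 0.0205
plate edge 0.0648 frame in/out 0.0693 0.0803 rel hole 0.0205
[0.00996 0.01173 0.27837] Fk -3.42 -4.47 11.74 14.6 [0.0019 0.0016 0.0012]
```

Emit:
{"name": "apply_moves", "arguments": {
  "dp": [
    [0.0055, 0, -0.002],
    [0.0065, 0.002, -0.003],
    [0.007, 0.006, -0.003],
    [0.0075, 0.01, -0.003],
    [0.008, 0.014, -0.003],
    [0.008, 0.018, -0.003],
    [0.008, 0.021, -0.003]
  ],
  "delta_rot": [
    [0, 0, 0],
    [0, 0, 0],
    [0, 0, 0],
    [0, 0, 0],
    [0, 0, 0],
    [0, 0, 0],
    [0, 0, 0]
  ],
  "jaw": [1, 1, 1, 1, 1, 1, 1]
}}

```text
time_s: 15.35
tool_pos: [0.6232, 0.1019, 0.2784]
tool_rot: [-0.671, 1.557, -0.445]
ft_force: [-2.2, -5.8, 11.0]
grip_width: 0.0004
```

```bash
python3 edge2.py; python3 ft.py
```

```text
F now -3.393359281093542 -5.248733766418533 10.97182210701561
plate edge 0.0665 frame in/out 0.0693 0.0803 rel hole 0.0222
plate edge 0.0665 frame in/out 0.0693 0.0803 rel hole 0.0222
[0.00999 0.01361 0.27843] Fk -3.65 -4.42 11.34 15.6 [0.0019 0.0018 0.0014]
```

Emit:
{"name": "apply_moves", "arguments": {
  "dp": [
    [0.0055, 0, -0.002],
    [0.0065, 0.002, -0.003],
    [0.007, 0.005, -0.003],
    [0.0075, 0.008, -0.003],
    [0.008, 0.011, -0.003],
    [0.008, 0.014, -0.003],
    [0.008, 0.016, -0.003]
  ],
  "delta_rot": [
    [0, 0, 0],
    [0, 0, 0],
    [0, 0, 0],
    [0, 0, 0],
    [0, 0, 0],
    [0, 0, 0],
    [0, 0, 0]
  ],
  "jaw": [1, 1, 1, 1, 1, 1, 1]
}}

```text
time_s: 16.35
tool_pos: [0.6229, 0.1031, 0.2785]
tool_rot: [-0.689, 1.555, -0.463]
ft_force: [-2.9, -5.3, 11.4]
grip_width: 0.0008
```

```bash
python3 edge2.py; python3 ft.py
```

```text
F now -3.978430095155047 -4.589992282330857 11.424174339813716
plate edge 0.0678 frame in/out 0.0693 0.0803 rel hole 0.0235
plate edge 0.0678 frame in/out 0.0693 0.0803 rel hole 0.0235
[0.00998 0.01489 0.27841] Fk -3.68 -4.58 11.12 16.6 [0.0019 0.0019 0.0015]
```

Emit:
{"name": "apply_moves", "arguments": {
  "dp": [
    [0.0055, 0, -0.002],
    [0.0065, 0.002, -0.003],
    [0.007, 0.005, -0.003],
    [0.0075, 0.008, -0.003],
    [0.008, 0.011, -0.003],
    [0.008, 0.014, -0.003],
    [0.008, 0.016, -0.003]
  ],
  "delta_rot": [
    [0, 0, 0],
    [0, 0, 0],
    [0, 0, 0],
    [0, 0, 0],
    [0, 0, 0],
    [0, 0, 0],
    [0, 0, 0]
  ],
  "jaw": [1, 1, 1, 1, 1, 1, 1]
}}

```text
time_s: 17.35
tool_pos: [0.6229, 0.1043, 0.2785]
tool_rot: [-0.691, 1.553, -0.465]
ft_force: [-1.4, -5.7, 10.2]
grip_width: 0.0005
```

```bash
python3 edge2.py; python3 ft.py
```

```text
F now -2.547518086124421 -5.272692776571346 10.16771721457196
plate edge 0.0683 frame in/out 0.0695 0.0803 rel hole 0.024
plate edge 0.068 frame in/out 0.0693 0.0803 rel hole 0.0237
[0.01023 0.01603 0.27846] Fk -1.64 -5.32 9.92 17.6 [0.0019 0.0022 0.0018]
```

Emit:
{"name": "apply_moves", "arguments": {
  "dp": [
    [0.0055, 0, -0.002],
    [0.0065, 0.002, -0.003],
    [0.007, 0.005, -0.003],
    [0.0075, 0.008, -0.003],
    [0.0085, 0.011, -0.003],
    [0.0085, 0.014, -0.003],
    [0.0085, 0.018, -0.003],
    [0.0085, 0.022, -0.003]
  ],
  "delta_rot": [
    [0, 0, 0],
    [0, 0, 0],
    [0, 0, 0],
    [0, 0, 0],
    [0, 0, 0],
    [0, 0, 0],
    [0, 0, 0],
    [0, 0, 0]
  ],
  "jaw": [1, 1, 1, 1, 1, 1, 1, 1]
}}

```text
time_s: 18.45
tool_pos: [0.6229, 0.1062, 0.2785]
tool_rot: [-0.687, 1.551, -0.461]
ft_force: [0.6, -5.8, 10.3]
grip_width: 0.0003
```

```bash
python3 edge2.py; python3 ft.py
```

```text
F now -0.6028367567222366 -5.755301149690686 10.292461117401574
plate edge 0.0683 frame in/out 0.0695 0.0803 rel hole 0.024
plate edge 0.0683 frame in/out 0.0695 0.0803 rel hole 0.024
[0.0106  0.01792 0.27848] Fk -1.25 -5.45 9.64 18.7 [0.0019 0.0025 0.002 ]
```

Emit:
{"name": "apply_moves", "arguments": {
  "dp": [
    [0.0055, 0, -0.002],
    [0.0065, 0.002, -0.003],
    [0.0075, 0.005, -0.003],
    [0.0085, 0.008, -0.003],
    [0.0095, 0.011, -0.003],
    [0.01, 0.014, -0.003],
    [0.0105, 0.017, -0.003],
    [0.0105, 0.02, -0.003]
  ],
  "delta_rot": [
    [0, 0, 0],
    [0, 0, 0],
    [0, 0, 0],
    [0, 0, 0],
    [0, 0, 0],
    [0, 0, 0],
    [0, 0, 0],
    [0, 0, 0]
  ],
  "jaw": [1, 1, 1, 1, 1, 1, 1, 1]
}}

```text
time_s: 19.55
tool_pos: [0.6229, 0.1078, 0.2785]
tool_rot: [-0.686, 1.548, -0.459]
ft_force: [0.8, -6.4, 11.4]
grip_width: 0.0004
```

```bash
python3 edge2.py
```

```text
F now -0.5923020762257845 -6.442950218663502 11.37757988088002
plate edge 0.0683 frame in/out 0.0695 0.08 rel hole 0.0242
plate edge 0.068 frame in/out 0.0693 0.08 rel hole 0.024
```

Emit:
{"name": "apply_moves", "arguments": {
  "dp": [
    [-0.03, 0, 0],
    [-0.1, 0, 0],
    [-0.25, 0, 0],
    [-0.5, 0, 0],
    [-0.7, 0, 0],
    [-0.8, 0, 0]
  ],
  "delta_rot": [
    [0, 0, 0],
    [0, 0, 0],
    [0.0019, 0.0025, 0.002],
    [0.0019, 0.0025, 0.002],
    [0.0019, 0.0025, 0.002],
    [0.0019, 0.0025, 0.002]
  ],
  "jaw": [1, 1, 0.6, 0.3, 0.2, 0.2]
}}

```text
time_s: 20.2
tool_pos: [0.6215, 0.109, 0.377]
tool_rot: [-0.375, 1.566, -0.161]
ft_force: [0.4, -0.6, -0.1]
grip_width: 0.0294
```

```bash
python3 - <<'E'
from plant import robot
from h import *
import pickle
f=robot.grab_frame("wrist");cv2.imwrite("pics/w4.png",f["img"]);pickle.dump(f,open("w4.pkl","wb"))
s=robot.read_state();print(s["tool_pos"],w2k(s["tool_pos"]),s["q"],plan(s,k2w(-.0918,-.0387,.36),ey))
E
python3 edge2.py
```

```text
[0.62180515 0.10902241 0.37793424] [0.01015855 0.02084153 0.37793424] [ 1.37279836e-01  1.17826472e-01  1.75363245e+00 -1.54831660e-03
  1.26426485e+00 -1.64741352e+00] (array([ 0.1455, -0.4954, -0.8508]), [array([0.0001, 0.0009, 0.0003]), array([-0.4999, -0.0005,  0.0014])])
F now 0.5635822354997002 -0.6082358100952352 2.192941684761498
plate edge 0.0683 frame in/out 0.0695 0.0798 rel hole 0.0245
plate edge 0.0683 frame in/out 0.0695 0.0798 rel hole 0.0245
```

View pics/w4.png

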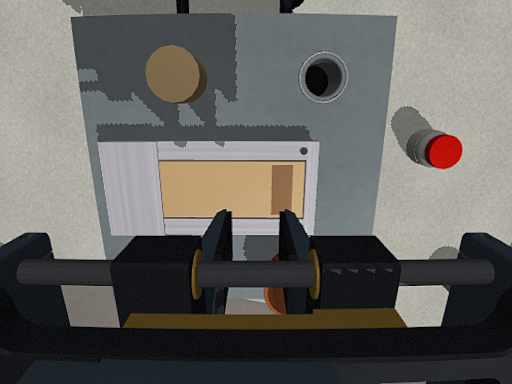

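Run:
```python
import pickle
from h import *
f=pickle.load(open("w4.pkl","rb"));im=f["img"]
P=cloud(f);z=P[...,2];kx=(P-KO)@ex;ky=(P-KO)@ey
m=(z>.318)&(z<.34)&(kx<-.06)&(kx>-.13)
print(m.sum(), [np.round(((kx[m].max()+kx[m].min())/2,(ky[m].max()+ky[m].min())/2),4)], kx[m].mean(),ky[m].mean(),np.median(z[m]),np.ptp(kx[m]),np.ptp(ky[m]))
m2=m.astype(np.uint8);c=max(cv2.findContours(m2,0,1)[0],key=cv2.contourArea);(e,ax,a)=cv2.fitEllipse(c);print(e,ax,w2k(ray(f,e,.327)[0]))
# hole
g=cv2.cvtColor(im,cv2.COLOR_BGR2GRAY)
hole=((z<.25)&(abs(kx+.096)<.03)&(abs(ky-.083)<.03)).astype(np.uint8)
c=max(cv2.findContours(hole,0,1)[0],key=cv2.contourArea);(e,ax,a)=cv2.fitEllipse(c);print('hole',e,ax,w2k(ray(f,e,.257)[0]))
w=np.array([w2k(q) for q in ray(f,c.reshape(-1,2),.257)]);print(w.min(0),w.max(0))
cv2.imwrite("pics/w4z.png",cv2.resize(im[20:130,120:380],None,fx=3,fy=3,interpolation=cv2.INTER_CUBIC))
```

```text
2541 [array([-0.0922, -0.0384])] -0.09230448447737205 -0.037388551079971535 0.32658390589115216 0.039745597698574095 0.040001209089350565
(173.11302185058594, 74.04547882080078) (53.86981201171875, 58.3917121887207) [-0.09233995 -0.0372498   0.327     ]
hole (321.87945556640625, 77.57727813720703) (33.92189025878906, 36.39045715332031) [-0.09601748  0.08448208  0.257     ]
[-0.11246459  0.06835024  0.257     ] [-0.07925461  0.10092327  0.257     ]
```

View pics/w4z.png

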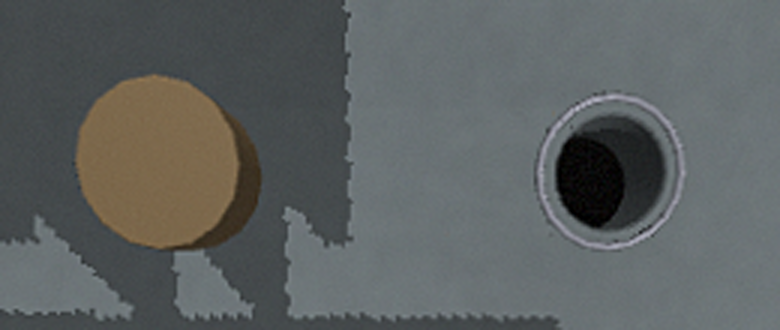

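Emit:
{"name": "apply_moves", "arguments": {
  "dp": [
    [0, -0.2, -0.35],
    [0.05, -0.4, -0.7],
    [0.15, -0.49, -0.853],
    [0.15, -0.49, -0.853],
    [0.15, -0.49, -0.853]
  ],
  "delta_rot": [
    [0, 0.0009, 0.0003],
    [0, 0.0009, 0.0003],
    [0, 0.0009, 0.0003],
    [0, 0.0009, 0.0003],
    [0, 0.0009, 0.0003]
  ],
  "jaw": [0.2, 0.2, 0.2, 0.2, 0.2]
}}

```text
time_s: 20.8
tool_pos: [0.5338, 0.0296, 0.3569]
tool_rot: [2.963, 1.569, -3.106]
ft_force: [0.5, 0.4, 0.2]
grip_width: 0.0726
```

Run:
```python
from plant import robot
from h import *
f=robot.grab_frame("wrist");cv2.imwrite("pics/w5.png",f["img"])
s=robot.read_state();print(s["tool_pos"],w2k(s["tool_pos"]),s["grip_width"],plan(s,k2w(-.0921,-.038,.301),ey))
```

```text
[0.53436083 0.02992559 0.35726864] [-0.09207733 -0.03790061  0.35726864] 0.07308840956476725 (array([ 0.4689, -0.0009,  0.0005]), [array([ 0.0001, -0.0002, -0.    ]), array([-4.999e-01,  1.000e-04, -4.000e-04])])
```

View pics/w5.png

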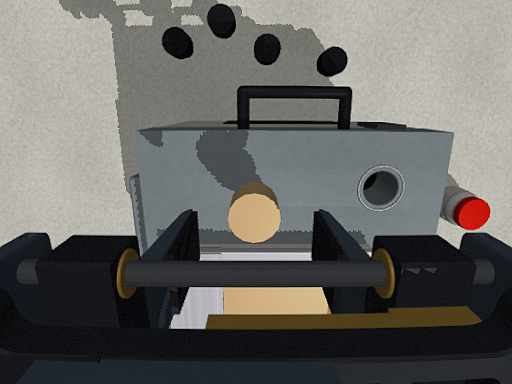

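Emit:
{"name": "apply_moves", "arguments": {
  "dp": [
    [0.15, 0, 0],
    [0.3, 0, 0],
    [0.4, 0, 0],
    [0.469, 0, 0],
    [0.469, 0, 0],
    [0.469, 0, 0]
  ],
  "delta_rot": [
    [0, 0, 0],
    [0, 0, 0],
    [0, 0, 0],
    [0, 0, 0],
    [0, 0, 0],
    [0, 0, 0]
  ],
  "jaw": [0.2, 0.2, 0.2, 0.2, 0.2, 0.2]
}}

```text
time_s: 21.45
tool_pos: [0.5347, 0.0301, 0.3014]
tool_rot: [2.977, 1.57, -3.092]
ft_force: [-0.7, -0.1, -0.1]
grip_width: 0.0727
```

Emit:
{"name": "apply_moves", "arguments": {
  "dp": [
    [0, 0, 0],
    [0, 0, 0],
    [0, 0, 0],
    [0, 0, 0],
    [0, 0, 0],
    [0, 0, 0]
  ],
  "delta_rot": [
    [0, 0, 0],
    [0, 0, 0],
    [0, 0, 0],
    [0, 0, 0],
    [0, 0, 0],
    [0, 0, 0]
  ],
  "jaw": [0.35, 0.45, 0.55, 0.7, 0.7, 0.7],
  "squeeze": 15
}}

```text
time_s: 22.05
tool_pos: [0.5347, 0.0301, 0.3016]
tool_rot: [2.994, 1.57, -3.075]
ft_force: [0.4, -0.0, 0.7]
grip_width: 0.0387
```

Run:
```python
from plant import robot
from h import *
f=robot.grab_frame("wrist");cv2.imwrite("pics/w6.png",f["img"])
s=robot.read_state();print(w2k(s["tool_pos"]),s["grip_width"],s["ft_force"],plan(s,k2w(-.096,.085,.36),ey))
```

```text
[-0.09167269 -0.03786562  0.30156409] 0.038706952102435375 [-0.04515395 -0.11504983  1.26283297] (array([-0.4868,  1.024 , -0.0359]), [array([ 0.0001, -0.0002, -0.    ]), array([-4.999e-01,  0.000e+00, -2.000e-04])])
```

View pics/w6.png

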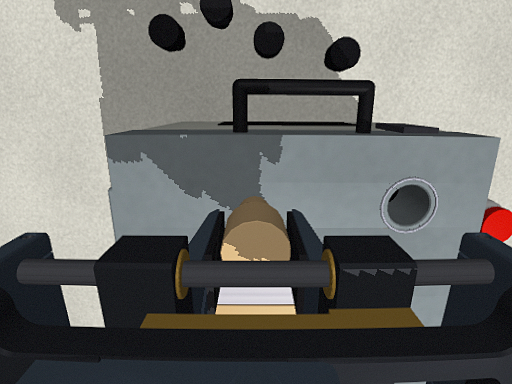

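Emit:
{"name": "apply_moves", "arguments": {
  "dp": [
    [-0.1, 0, 0],
    [-0.3, 0.05, 0],
    [-0.42, 0.3, -0.02],
    [-0.42, 0.55, -0.036],
    [-0.42, 0.8, -0.036],
    [-0.42, 1, -0.036],
    [-0.42, 1, -0.036],
    [-0.42, 1, -0.036]
  ],
  "delta_rot": [
    [0, 0, 0],
    [0, 0, 0],
    [0, 0, 0],
    [0, 0, 0],
    [0, 0, 0],
    [0, 0, 0],
    [0, 0, 0],
    [0, 0, 0]
  ],
  "jaw": [0.7, 0.7, 0.7, 0.7, 0.7, 0.7, 0.7, 0.7]
}}

```text
time_s: 22.9
tool_pos: [0.505, 0.1466, 0.3525]
tool_rot: [3.103, 1.57, -2.964]
ft_force: [0.5, -0.4, -1.4]
grip_width: 0.0385
```

Run:
```python
from plant import robot
from h import *
f=robot.grab_frame("wrist");cv2.imwrite("pics/w7.png",f["img"])
g=robot.grab_frame("scene");cv2.imwrite("pics/s7.png",cv2.resize(g["img"][100:300,130:330],None,fx=3,fy=3))
s=robot.read_state();print(w2k(s["tool_pos"]),s["grip_width"],s["ft_force"],plan(s,k2w(-.0957,.085,.31),ey))
```

```text
[-0.09601027  0.08162816  0.35226983] 0.03869847216758159 [ 0.61046869  0.14710573 -1.3448816 ] (array([0.3522, 0.0281, 0.0029]), [array([ 0.0001, -0.0001,  0.    ]), array([-4.999e-01, -0.000e+00, -2.000e-04])])
```

View pics/w7.png

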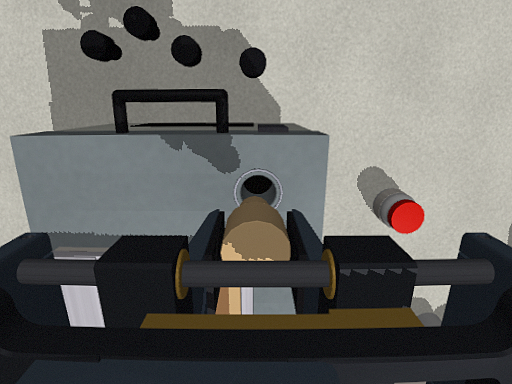

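View pics/s7.png

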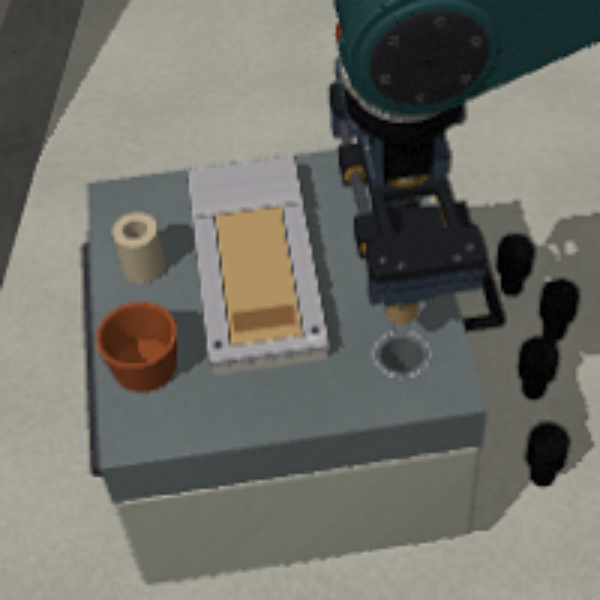

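Run:
```python
from plant import robot
from h import *
f=robot.grab_frame("wrist")
print([w2k(p) for p in ray(f,[(235,190),(281.5,190),(258.5,169.5)],.2565)])
cv2.imwrite("pics/w7z.png",cv2.resize(f["img"][150:260,190:330],None,fx=4,fy=4,interpolation=cv2.INTER_CUBIC))
```

```text
[array([-0.09875608,  0.06322445,  0.2565    ]), array([-0.09877419,  0.10771003,  0.2565    ]), array([-0.11876211,  0.08562855,  0.2565    ])]
```

View pics/w7z.png

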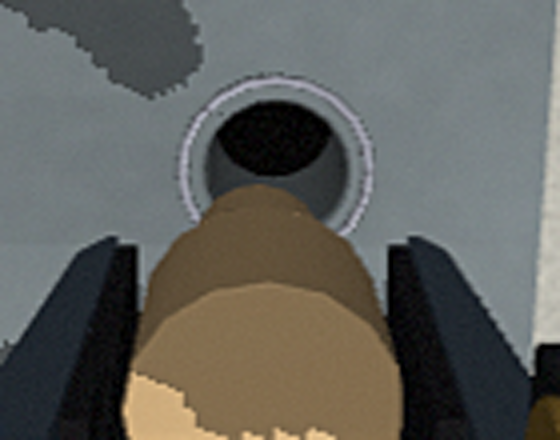

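Emit:
{"name": "apply_moves", "arguments": {
  "dp": [
    [0.05, 0.03, -0.001],
    [0.15, 0.03, -0.001],
    [0.28, 0.03, -0.001],
    [0.34, 0.03, -0.001],
    [0.34, 0.03, -0.001],
    [0.34, 0.03, -0.001]
  ],
  "delta_rot": [
    [0, 0, 0],
    [0, 0, 0],
    [0, 0, 0],
    [0, 0, 0],
    [0, 0, 0],
    [0, 0, 0]
  ],
  "jaw": [0.7, 0.7, 0.7, 0.7, 0.7, 0.7]
}}

```text
time_s: 23.65
tool_pos: [0.5043, 0.1493, 0.3112]
tool_rot: [-3.14, 1.569, -2.927]
ft_force: [-0.4, 0.4, -1.9]
grip_width: 0.0389
```

Run:
```python
from plant import robot
from h import *
f=robot.grab_frame("wrist");cv2.imwrite("pics/w8z.png",cv2.resize(f["img"][150:260,190:330],None,fx=4,fy=4,interpolation=cv2.INTER_CUBIC))
g=robot.grab_frame("scene");cv2.imwrite("pics/s8.png",cv2.resize(g["img"][170:260,220:310],None,fx=6,fy=6,interpolation=cv2.INTER_CUBIC))
s=robot.read_state();print(w2k(s["tool_pos"]),s["grip_width"],s["ft_force"],plan(s,k2w(-.0963,.0855,.2655),ey))
print([w2k(p) for p in ray(f,[(235,190),(281.5,190),(258.5,169.5)],.2565)])
```

```text
[-0.09589723  0.08511125  0.31181167] 0.03857376757711767 [ 0.16870216  0.092539   -1.06432985] (array([ 0.3859,  0.0032, -0.0032]), [array([ 0., -0., -0.]), array([-5.e-01,  0.e+00, -1.e-04])])
[array([-0.11071874,  0.06960483,  0.2565    ]), array([-0.11071828,  0.10725146,  0.2565    ]), array([-0.12763951,  0.08857178,  0.2565    ])]
```

View pics/w8z.png

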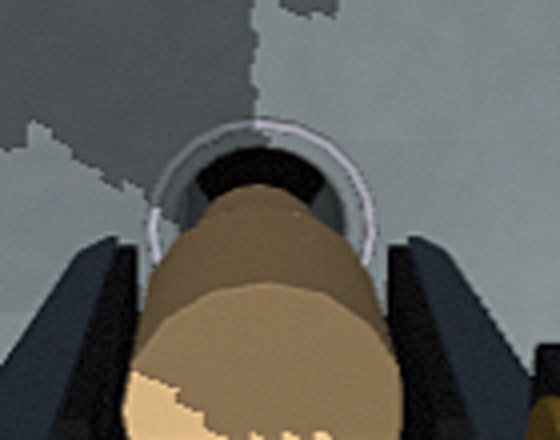

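View pics/s8.png

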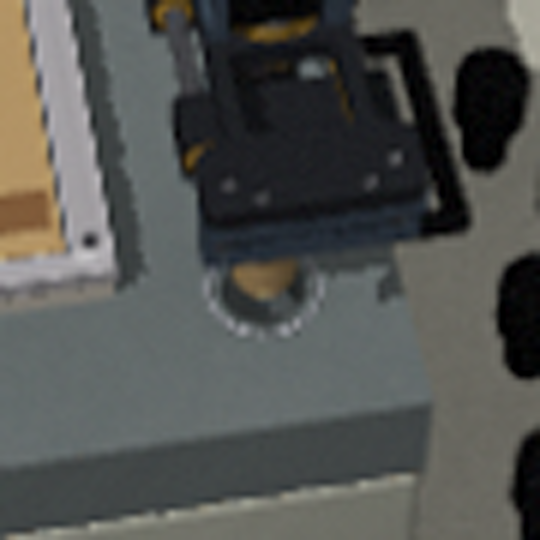

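Emit:
{"name": "apply_moves", "arguments": {
  "dp": [
    [0.03, 0.003, -0.003],
    [0.06, 0.003, -0.003],
    [0.09, 0.003, -0.003],
    [0.12, 0.003, -0.003],
    [0.15, 0.003, -0.003],
    [0.15, 0.003, -0.003]
  ],
  "delta_rot": [
    [0, 0, 0],
    [0, 0, 0],
    [0, 0, 0],
    [0, 0, 0],
    [0, 0, 0],
    [0, 0, 0]
  ],
  "jaw": [0.7, 0.7, 0.7, 0.7, 0.7, 0.7]
}}

```text
time_s: 24.35
tool_pos: [0.5039, 0.1495, 0.2932]
tool_rot: [3.125, 1.57, -2.945]
ft_force: [-0.2, -0.2, -0.7]
grip_width: 0.039
```

Run:
```python
from plant import robot
from h import *
s=robot.read_state();print(w2k(s["tool_pos"]),s["grip_width"],s["ft_force"],plan(s,k2w(-.0963,.0855,.2655),ey))
```

```text
[-0.09650241  0.08544849  0.29319238] 0.038966059401031004 [-0.23240288 -0.15000183 -0.70489126] (array([0.2308, 0.0004, 0.002 ]), [array([-0.    , -0.0002, -0.    ]), array([ 5.e-01, -0.e+00,  3.e-04])])
```

Emit:
{"name": "apply_moves", "arguments": {
  "dp": [
    [0.03, 0, 0],
    [0.06, 0, 0],
    [0.09, 0, 0],
    [0.12, 0, 0],
    [0.15, 0, 0],
    [0.15, 0, 0]
  ],
  "delta_rot": [
    [0, 0, 0],
    [0, 0, 0],
    [0, 0, 0],
    [0, 0, 0],
    [0, 0, 0],
    [0, 0, 0]
  ],
  "jaw": [0.7, 0.7, 0.7, 0.7, 0.7, 0.7]
}}

```text
time_s: 24.95
tool_pos: [0.5036, 0.1495, 0.2746]
tool_rot: [3.136, 1.569, -2.933]
ft_force: [0.1, -0.7, -1.1]
grip_width: 0.0384
```

Emit:
{"name": "apply_moves", "arguments": {
  "dp": [
    [0.015, 0, 0],
    [0.03, 0, 0],
    [0.045, 0, 0],
    [0.06, 0, 0],
    [0.06, 0, 0]
  ],
  "delta_rot": [
    [0, 0, 0],
    [0, 0, 0],
    [0, 0, 0],
    [0, 0, 0],
    [0, 0, 0]
  ],
  "jaw": [0.7, 0.7, 0.7, 0.7, 0.7]
}}

```text
time_s: 25.45
tool_pos: [0.5035, 0.1494, 0.2671]
tool_rot: [-3.125, 1.568, -2.911]
ft_force: [-0.2, -0.8, -1.5]
grip_width: 0.0387
```

Emit:
{"name": "apply_moves", "arguments": {
  "dp": [
    [0.005, 0, 0],
    [0.01, 0, 0],
    [0.015, 0, 0],
    [0.015, 0, 0]
  ],
  "delta_rot": [
    [0, 0, 0],
    [0, 0, 0],
    [0, 0, 0],
    [0, 0, 0]
  ],
  "jaw": [0.7, 0.7, 0.7, 0.7]
}}

```text
time_s: 25.85
tool_pos: [0.5036, 0.1494, 0.2657]
tool_rot: [-3.126, 1.569, -2.912]
ft_force: [-1.9, -1.0, 2.1]
grip_width: 0.0388
```

```bash
python3 ft.py
```

```text
[-0.09677  0.08543  0.26565] Fk -1.91 -0.7 3.73 26.05 [-0.     -0.0003  0.    ]
```

Emit:
{"name": "apply_moves", "arguments": {
  "dp": [
    [0, 0, 0],
    [0, 0, 0],
    [0, 0, 0],
    [0, 0, 0],
    [0, 0, 0],
    [-0.1, 0, 0],
    [-0.3, 0, 0],
    [-0.6, 0, 0],
    [-0.9, 0, 0],
    [-0.9, 0, 0]
  ],
  "delta_rot": [
    [0, 0, 0],
    [0, 0, 0],
    [0, 0, 0],
    [0, 0, 0],
    [0, 0, 0],
    [0, 0, 0],
    [0, 0, 0],
    [0, 0, 0],
    [0, 0, 0],
    [0, 0, 0]
  ],
  "jaw": [0.5, 0.4, 0.3, 0.2, 0.2, 0.2, 0.2, 0.2, 0.2, 0.2]
}}

```text
time_s: 27.1
tool_pos: [0.5056, 0.15, 0.3795]
tool_rot: [0.034, 1.565, 0.248]
ft_force: [0.5, -0.8, -0.3]
grip_width: 0.0727
```

```bash
python3 - <<'E'
from plant import robot
from h import *
import pickle
f=robot.grab_frame("wrist");cv2.imwrite("pics/w9.png",f["img"])
s=robot.read_state();print(w2k(s["tool_pos"]),s["grip_width"],s["ft_force"])
P=cloud(f);z=P[...,2];kx=(P-KO)@ex;ky=(P-KO)@ey
m=(abs(kx+.096)<.03)&(abs(ky-.085)<.03)&(z>.275)&(z<.34)
print('bung top z',np.median(z[m]),np.percentile(z[m],[5,95]),kx[m].mean(),ky[m].mean(), 'lid',np.median(z[(abs(z-.257)<.008)&(kx<-.06)]))
E
python3 edge2.py
```

```text
[-0.09554408  0.08547569  0.37674946] 0.07304563528134106 [ 0.20346185  0.23221406 -1.28329275]
bung top z 0.2906793266547279 [0.28414834 0.29180158] -0.09952790207665263 0.08625226311907168 lid 0.2566953882866604
F now 0.24809989130275947 0.18375674320799543 -1.283292752351313Traceback (most recent call last):
  File "edge2.py", line 11, in <module>
    e=ys[np.where(sat>28)[0].max()]
         ~~~~~~~~~~~~~~~~~~~~~~~^^
    return umr_maximum(a, axis, None, out, keepdims, initial, where)
ValueError: zero-size array to reduction operation maximum which has no identity
```

View pics/w9.png

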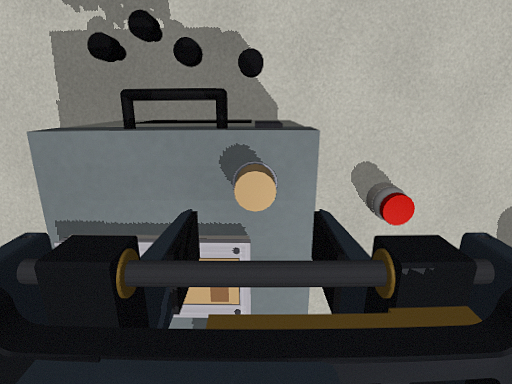

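Emit:
{"name": "apply_moves", "arguments": {
  "dp": [
    [-0.1, 0.3, 0],
    [-0.2, 0.6, -0.1],
    [-0.2, 0.9, -0.2],
    [-0.2, 1, -0.2],
    [-0.2, 1, -0.2]
  ],
  "delta_rot": [
    [0, 0, 0],
    [0, 0, 0],
    [0, 0, 0],
    [0, 0, 0],
    [0, 0, 0]
  ],
  "jaw": [0.2, 0.2, 0.2, 0.2, 0.2]
}}

```text
time_s: 27.7
tool_pos: [0.4543, 0.2626, 0.3977]
tool_rot: [-2.896, 1.569, -2.68]
ft_force: [0.0, -0.2, -0.7]
grip_width: 0.073
```

Emit:
{"name": "apply_moves", "arguments": {
  "dp": [
    [0, 0.4, 0],
    [0, 0.8, 0],
    [0, 1, 0],
    [0, 1, 0],
    [0, 1, 0]
  ],
  "delta_rot": [
    [0, 0, 0],
    [0, 0, 0],
    [0, 0, 0],
    [0, 0, 0],
    [0, 0, 0]
  ],
  "jaw": [0.2, 0.2, 0.2, 0.2, 0.2]
}}

```text
time_s: 28.2
tool_pos: [0.429, 0.3791, 0.3968]
tool_rot: [-2.679, 1.568, -2.463]
ft_force: [-0.5, -0.0, 0.3]
grip_width: 0.0734
```

Run:
```python
from plant import robot
from h import *
f=robot.grab_frame("top");a=cv2.resize(f["img"][95:275,140:310],(400,424),interpolation=cv2.INTER_CUBIC)
g=robot.grab_frame("scene");b=cv2.resize(g["img"][100:300,130:330],(400,424),interpolation=cv2.INTER_CUBIC)
cv2.imwrite("pics/fin.png",np.hstack([a,b]))
for n,F in(("top",f),("scene",g)):
    P=cloud(F);z=P[...,2]
    m=((P[...,0]>.35)&(P[...,0]<.95)&(abs(P[...,1])<.25)&(z>.285)&(z<.34))
    nl,l,s,c=cv2.connectedComponentsWithStats(m.astype(np.uint8))
    for i in range(1,nl):
        if s[i,4]>15: print(n,s[i],np.round(np.median(P[l==i],0),3))
```

```text
top [215 121  13  16 131] [0.724 0.064 0.306]
top [172 124  24  23 172] [0.717 0.171 0.3  ]
top [186 203  15  15 168] [0.505 0.146 0.291]
scene [167 171  17  17 216] [0.726 0.073 0.303]
scene [162 201  27  25 302] [0.711 0.165 0.298]
scene [256 204  17  15 199] [0.503 0.152 0.29 ]
```

View pics/fin.png

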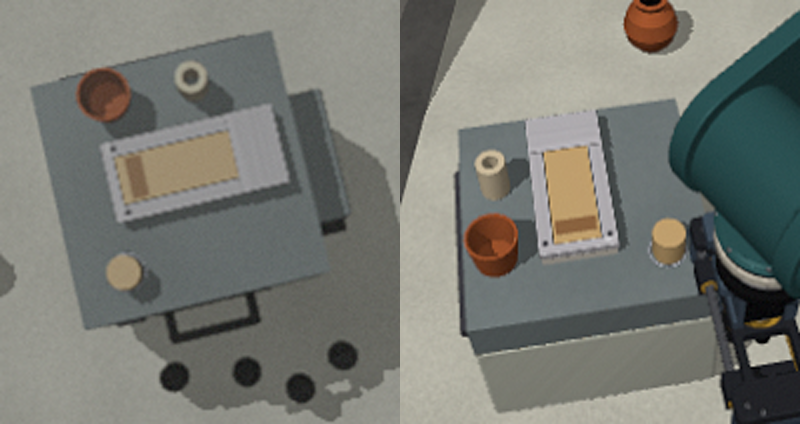

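The final picture shows the vent plate reaching the end bar, the bung seated in the sight hole at left (123,272), and the cup and prop where they were. I'm handing in.

```bash
python3 -c "
from plant import robot
print(robot.hand_in())"
```

```text
the job is handed in; nothing more can be done
None
```

The kiln is closed up and handed in at about 28 s of the 69 s limit: vent plate shut first, then the bung put in the sight hole.

- **Vent plate:** I pressed it with closed fingertips and dragged it to its end stop. In the last two pushes the fingers slid on while the plate stayed put. The measured total force stayed at about 13 N, sampled between moves rather than continuously. The leading edge measured 24 mm past the hole centre against a nominal 23 mm, within camera error, and no gap shows over the vent.
- **Bung:** Lowered upright into the sight hole until its shoulder met the lid, with a contact force of about 4 N. After release its top stood 34 mm above the lid, the grip's full height, so it is fully home.
- **Other objects:** The cup and prop measured within a few mm of where they started, which is the camera noise. The arm went nowhere near the jar, the pot or the black look-alikes during the work; I did not re-measure them.

Two checks did not come out clean. One re-run of the plate-edge script failed because the plate was out of its view, so I checked it by the top and scene pictures instead. The cameras also disagreed by 2 to 3 mm on the sight hole's position, so I used the wrist camera's value.

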